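# Load a filament carrier and offer it up to its dock

### The arm

A 7-joint arm with a two-finger parallel gripper is mounted at the origin on the work surface. World frame = base frame: x ahead of the robot, y to its left, z up, the work surface at z = 0. Lengths are in m, angles in rad, forces in N, time in s.
With the tool pointing down it reaches from about 0.4 to 0.85 m from the base axis. Payload 4.4 kg.
Tool frame: the origin (TCP) lies on the mounting face of the last link; the fingertips stand 199 mm ahead of it and the grasp point (between the pads) lies r.pinch_z ahead of it (r.pinch_z is the distance from the TCP to the grasp point, in m); x points along the fingers, z is the direction in which the jaws open and shut, and the axes are right-handed (so a half turn about x gives the same grasp; the last joint's range is limited). The gripper opens to 94 mm and grips with 3 to 60 N. Pads are 16 mm wide; open, the fingers measure 119 mm over their backs; the gripper's body (75 mm by 177 mm) begins 78 mm behind the grasp point.
Start: joints at [-1.256, 0.628, 0.038, 1.517, -0.027, 0.996, -0.02], TCP at [0.242, 0.603, 0.405] pointing down, gripper open.
Joint ranges: [-3.06, 3.06], [-0.37, 2.12], [-1.25, 1.32], [0.18, 2.47], [-1.1, 4.24], [0.23, 1.98], [-2.94, 2.94]. Speed limits (rad/s): [2.57, 2.57, 3.14, 3.14, 3.14, 3.14, 3.14].

### API

Orientations are given as a 3x3 rotation matrix whose columns are the frame's x, y, z axes.
In Python, from cell import observe, eyes, ticket, r gives the robot as it stands.
- The arm moves only by the tool carry_out, never from a script. Its argument "moves" is a list of rows, each a list of 2 entries, a list of its own where there are three numbers: the shift along the world's x, y, z in mm, then the turn, a rotation vector about the world's x, y, z in degrees. A call has 1 to 8 rows; each row shifts and turns the commanded pose from where the row before left it; what a row does not reach is not made up. A row lasts 1/8 s, in which the tool goes at most 62.5 mm and 10.7 degrees, less where a joint would pass 70% of its speed; a pose out of reach is approached as far as the arm can. A call with a gripper value outside its range is refused whole. "claw" is the finger opening in mm, from 0 to 94, set as the call begins (left out, the last holds). The fingers move at their own pace and stop on an object; "grip_force" is the grip in N (left out, the last holds). Time passes only in rows, so rows that do not move let the fingers close. It gives the time, the measured TCP pose, the force and the opening at its end, in the units of the state.
- observe(): the state, without advancing time (a new reading comes with each control period).
- eyes.snapshot(name): name is "side" or "top"; returns (picture, depth): 400x640x3 uint8, red, green, blue; 400x640 float32, m along the optical axis (not along the pixel's ray), 0 where there is no reading.
- eyes.camera_params(name): a dict with "mtx" (3x3 intrinsics, pixels), "position" and "orientation" of the camera in the world. Camera axes: x right, y down, z forward; pixel columns grow to the right and rows downward; lengths in m; the calibration is good to about 2 mm. A picture is of the moment at which its call begins. camera_params takes no time and is no camera call.
- ticket.finish_job(): hands the job in, once; it reports no verdict.
The state is a dict: "clock": time; "joint_pos": joint angles; "qvel": joint speeds; "joint_efforts": joint torques, N m; "tool_pos": TCP position; "tcp_rot": TCP orientation; "wrist_force": force on the tool from outside, world axes, zero at the start; "torque": the same for the moment, N m; "finger_gap": finger opening in m.
Only numpy, scipy, OpenCV 4.12 (cv2) and the standard library are available. Lean on these libraries where they do the work, as an engineer would, in place of code of your own. Each camera call takes 0.05 s, during which the arm holds its last target.

### The job

Load the filament carrier and offer it up to its dock: slip the full spool (the one with the tall hub collar) over the carrier's upright spindle, without dropping it, until it sits on the disc, and let go of it. Then pick the loaded carrier up by its rib, at the point where it balances with the spool on, and bring it level over the dock the way it would go on, disc above the cup and tongue hole above the pin, with three to five centimetres of air between the pin's tip and the carrier's underside so that a colleague can plug it in from below. The program finishes while still holding it there, still, level and clear of the dock, and the rest of the bench stays as it was.

Things in the scene. Friction and masses are not known exactly. Their poses are not given: they have to be found in the camera images.
- spool: Full filament spool lying flat: two black flanges 104 mm in diameter, 46 mm from the underside to the top of the upper flange, pale winding between; 0.31 to 0.41 kg, depending on how full it is. A round bore of 20 mm runs right through it. Origin: centre of its underside; z is its axis.
- spool_collar (a point): Hub collar of the full spool: grey, round, 34 mm in diameter and 34 mm tall, standing up from the middle of the upper flange (its top is 80 mm above the spool's underside), open at the top. This point: on the axis, half-way up the collar, 63 mm above the spool's underside.
- spool_base (a point): Centre of the full spool's underside, on the bore axis; z is the axis.
- carrier: Filament carrier, loose on the bench: bare-metal casting 310 mm long, turntable disc (84 mm in diameter, 14 mm thick) at one end, feeder with a square motor at the other (from 206 mm on, 50 mm wide, 66 mm tall), a 36 x 8 mm foot flange between them. Origin: on the spindle axis at the underside; x points along the carrier to the feeder, z up. Empty it weighs 0.40 kg and balances 160 mm from the spindle axis.
- carrier_spindle (a point): The carrier's upright steel spindle, 16 mm in diameter, 52 mm tall above the disc, its last 8 mm tapering. This point: on its axis at the disc's top face, 14 mm above the carrier's underside; a seated spool's underside lies here. Axes as the carrier.
- carrier_rib (a point): Middle of the carrier's upright rib, 132.5 mm from the spindle axis, 29 mm above the underside; axes as the carrier. The rib is 12 mm thick (y), runs from 60 to 205 mm, its top edge 50 mm above the underside. With the spool on, the carrier balances 79 to 91 mm from the spindle axis (average spool: 85 mm, so 47 mm from the rib's middle towards the spool).
- carrier_hole (a point): Centre of the 10 mm upright hole in the carrier's tongue beyond the feeder, at the level of the underside, 268 mm along x from the spindle axis.
- dock: Dock, fixed to the bench: a low grey housing 352 x 106 mm, its deck 28 mm above the bench, with a ring (cup) at one end and a pin at the other. Origin: on the cup's axis at bench level; x points along the dock to the pin, z up. A docked carrier has the same x direction.
- dock_cup (a point): The dock's cup: an aluminium ring 100 mm in outer diameter on the deck, which takes the carrier's disc. This point: on its axis at the rim, 38 mm above the bench. Axes as the dock.
- dock_pin (a point): Tip of the dock's steel locating pin, 8 mm in diameter, 268 mm along x from the cup's axis, 58 mm above the bench; it enters the carrier's tongue hole when docked.
- tape: Bystander: roll of brown tape lying flat, 100 mm across, 48 mm tall; origin at the centre of its underside.
- print: Bystander: printed blue nozzle-shaped part standing up, 38 mm wide, 74 mm tall; origin at the centre of its underside.
- clip: Bystander: small dark binder clip, 32 mm long, 15 mm tall, with a wire loop; origin at its underside.
- cutters: Bystander: side cutters with orange handles lying flat, 135 mm long, 16 mm thick; origin near the middle.
- calipers: Bystander: steel calipers lying flat, 225 mm long, 12 mm thick; origin under the beam.
- scraper: Bystander: scraper with a black handle lying flat, 160 mm long; origin near the middle.
- empty_spool: Bystander: empty black spool lying flat, flanges 104 mm across, 46 mm tall, bare thin core and no collar; origin at the centre of its underside.
Things that resemble listed ones, but are neither listed nor needed, are in the scene too. There is more than one size of the spool; the job needs the middle-sized.

How it is judged:
On the way, in this order (a step that is already met when the one before it is completed fails the run):
1. the spool sits fully down on the carrier's disc, round the spindle, and is let go (horizontal distance between spool_base and carrier_spindle below 0.007 m and z of spool_base in the frame of carrier_spindle between -0.004 and 0.004 m and angle between the z axis of spool_base and the z axis of carrier_spindle, either way round below 0.08 rad and contact force between the fingers and spool below 0.1 N and height (world z) of carrier below 0.004 m), for 0.2 s.
2. the loaded carrier is lifted level off the bench, gripped by the rib within 20 mm of its balance point (horizontal distance between spool_base and carrier_spindle below 0.007 m and z of spool_base in the frame of carrier_spindle between -0.004 and 0.004 m and angle between the z axis of spool_base and the z axis of carrier_spindle, either way round below 0.08 rad and contact force between the fingers and carrier above 2 N and contact force between the fingers and spool below 0.5 N and x of the grasp point in the frame of carrier_rib between -0.068 and -0.028 m and angle between carrier_rib's own z axis and vertical below 0.07 rad and height (world z) of carrier above 0.03 m), for 0.2 s.
At the end, for the whole second after the job is handed in: Still gripped by the rib 65 to 105 mm from the spindle axis, spool fully down (4 mm), carrier at rest, level within 4 degrees, clear of the dock, disc and hole within 15 mm of cup and pin seen from above, underside 20 to 60 mm above the pin's tip (horizontal distance between spool_base and carrier_spindle below 0.007 m and z of spool_base in the frame of carrier_spindle between -0.004 and 0.004 m and angle between the z axis of spool_base and the z axis of carrier_spindle, either way round below 0.08 rad and contact force between the fingers and carrier above 2 N and contact force between the fingers and spool below 0.5 N and x of the grasp point in the frame of carrier_rib between -0.068 and -0.028 m and angle between carrier_rib's own z axis and vertical below 0.07 rad and horizontal distance between carrier and dock_cup below 0.015 m and horizontal distance between carrier_hole and dock_pin below 0.015 m and z of carrier_hole in the frame of dock_pin between 0.02 and 0.06 m and contact force between carrier and dock below 0.1 N and linear speed of carrier below 0.02 m/s and angular speed of carrier below 0.1 rad/s); the arm keeps its last pose, push and grip.
It fails at once if a bystander is moved by more than 30 mm (distance of any of tape, print, clip, cutters, calipers, scraper, empty_spool from where it was at the start of the episode above 0.03 m).
It fails at once if the carrier is tipped by more than 20 degrees (angle between carrier's own z axis and vertical above 0.35 rad).
It fails at once if the spool is let fall on to the carrier or bench from more than about 1 cm (contact force between the fingers and spool below 0.05 N and linear speed of spool above 0.4 m/s and (z of spool_base in the frame of carrier_spindle above 0.004 m or horizontal distance between spool_base and carrier_spindle above 0.015 m)).
It also fails if it takes over 61 s, if anything falls off the work surface, if the arm or the gripper's body presses on something with over 40 N, if the wrist force passes 120 N, or if a joint passes its speed limit or range.

## Working session

There is one attempt and no reset: what is moved stays moved. The work goes in short steps, Python scripts to look and compute and a tool call to move; the robot and the scene stay as the last step left them, time stands still between calls to the robot, and variables do not carry over. Pictures are saved under pics/ and viewed, and the job is handed in when it is done.

Besides the shell and the picture viewer there is one more tool, called after "Call:" by a JSON object that holds its "fn" and its "kwargs", one argument or row to a line. carry_out: Moves the arm, as the interface text tells. Its arguments: {"type":"object","properties":{"moves":{"type":"array","items":{"type":"array"}},"claw":{"type":"number"},"grip_force":{"type":"number"}},"required":["moves"]}

```bash
ls; mkdir -p pics; python3 - <<'E'
from cell import observe, eyes, ticket, r
import cv2,numpy as np
s=observe();print(s);print(r.pinch_z)
for n in("side","top"):
    p,d=eyes.snapshot(n);cv2.imwrite(f"pics/{n}0.png",p[...,::-1]);np.savez(f"{n}0.npz",p=p,d=d);print(n,eyes.camera_params(n))
E
```

```text
pics
{'clock': 0.0, 'joint_pos': array([-1.2558012 ,  0.62935434,  0.03840981,  1.51834392, -0.02695064,
        0.99627767, -0.01997705]), 'qvel': array([ 0.0011264 , -0.0014806 , -0.00061263,  0.00052873,  0.00017274,
       -0.00054702, -0.00041402]), 'joint_efforts': array([ 4.58212944e-04, -5.49735367e+01,  1.14350639e+00, -1.86631018e+01,
       -5.22288471e-02,  2.36745895e-02,  1.63200198e-04]), 'tool_pos': array([0.24143414, 0.6031937 , 0.40375557]), 'tcp_rot': array([[-6.49668914e-04, -9.28397806e-01,  3.71587259e-01],
       [-1.74938084e-03,  3.71587824e-01,  9.28396159e-01],
       [-9.99998259e-01, -4.68975077e-05, -1.86553039e-03]]), 'wrist_force': array([-0.38946135, -0.03402704,  0.10857296]), 'torque': array([ 0.00071183, -0.01470501, -0.02491035]), 'finger_gap': 0.09375378445727837}
0.1804
side {'mtx': array([[418.60498965,   0.        , 324.85439208],
       [  0.        , 418.60498965, 203.39718638],
       [  0.        ,   0.        ,   1.        ]]), 'position': array([0.50402897, 0.87883375, 1.00250365]), 'orientation': array([[-0.99785673, -0.04580867,  0.04672798],
       [-0.06539412,  0.72379565, -0.68690863],
       [-0.00235514, -0.68849214, -0.72523998]])}
top {'mtx': array([[488.21011936,   0.        , 316.09949764],
       [  0.        , 488.21011936, 203.96117565],
       [  0.        ,   0.        ,   1.        ]]), 'position': array([ 0.37215115, -0.0203393 ,  1.58734031]), 'orientation': array([[-0.00232272, -0.99152717,  0.12987868],
       [-0.99967462,  0.00560148,  0.02488518],
       [-0.02540185, -0.12977862, -0.99121756]])}
```

View pics/top0.png

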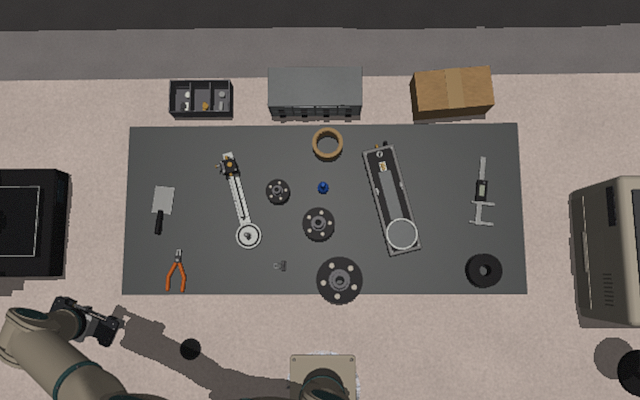

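View pics/side0.png

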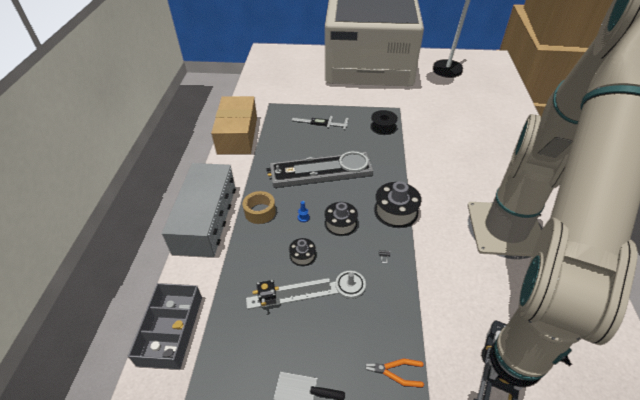

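Spool candidates in the top view are small (278,192), middle (319,224), large (340,281) and the empty one (484,270). The description points to the middle one, so I'll check its size and measure the rest.

```bash
cat > h.py <<'E'
import numpy as np, cv2
from cell import observe, eyes, ticket, r
P={n:eyes.camera_params(n) for n in("top","side")}
def ray(n,u,v):
    c=P[n];d=np.linalg.inv(c["mtx"])@np.array([u,v,1.]);return c["position"],c["orientation"]@d
def plane(n,u,v,z):
    o,d=ray(n,u,v);return o+d*(z-o[2])/d[2]
def proj(n,X):
    c=P[n];q=c["mtx"]@(c["orientation"].T@(np.asarray(X)-c["position"]));return q[:2]/q[2]
def cloud(n,d):
    c=P[n];v,u=np.mgrid[:400,:640];q=np.stack([u,v,np.ones_like(u)],-1)@np.linalg.inv(c["mtx"]).T*d[...,None]
    return q@c["orientation"].T+c["position"]
def two(a,b):
    (o1,d1),(o2,d2)=ray("top",*a),ray("side",*b)
    t,_,_,_=np.linalg.lstsq(np.stack([d1,-d2],1),o2-o1,rcond=None)
    p,q=o1+t[0]*d1,o2+t[1]*d2;return (p+q)/2,np.linalg.norm(p-q)
E
python3 - <<'E'
from h import *
T=np.load("top0.npz");S=np.load("side0.npz")
for nm,(u,v) in dict(small=(278,192),mid=(319,224),large=(340,281),empty=(484,270)).items():
    C=cloud("top",T["d"]);p=C[v,u]
    w=30;sub=C[v-w:v+w,u-w:u+w].reshape(-1,3)
    m=(sub[:,2]>.012)&(np.hypot(*(sub[:,:2]-p[:2]).T)<.1)
    q=sub[m];print(nm,p.round(3),"ext",(q.max(0)-q.min(0)).round(3),"zmax",q[:,2].max().round(3), "ctr",((q.max(0)+q.min(0))/2).round(3))
t=T["p"][...,::-1];s=S["p"][...,::-1]
def crop(im,x,y,w,h,k): return cv2.resize(im[y:y+h,x:x+w],None,fx=k,fy=k,interpolation=cv2.INTER_CUBIC)
cv2.imwrite("pics/c1.png",crop(t,205,140,130,120,5))
cv2.imwrite("pics/c2.png",crop(t,350,130,90,130,4))
cv2.imwrite("pics/c3.png",crop(s,240,190,140,120,5))
cv2.imwrite("pics/c4.png",crop(s,260,145,125,50,6))
E
```

```text
small [0.612 0.139 0.058] ext [0.087 0.142 0.054] zmax 0.066 ctr [0.629 0.146 0.039]
mid [ 0.514  0.01  -0.001] ext [0.1   0.098 0.069] zmax 0.087 ctr [0.515 0.011 0.052]
large [ 0.33  -0.057 -0.002] ext [0.141 0.139 1.535] zmax 1.587 ctr [ 0.338 -0.054  0.82 ]
empty [ 0.364 -0.517 -0.002] ext [0.102 0.106 0.043] zmax 0.056 ctr [ 0.366 -0.507  0.034]
```

View pics/c1.png

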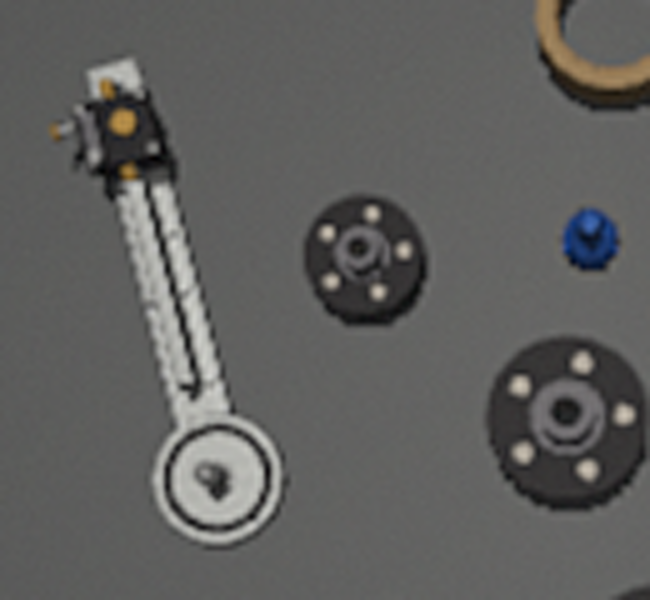

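View pics/c2.png

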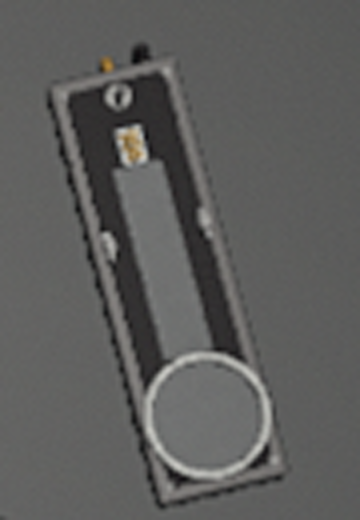

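View pics/c3.png

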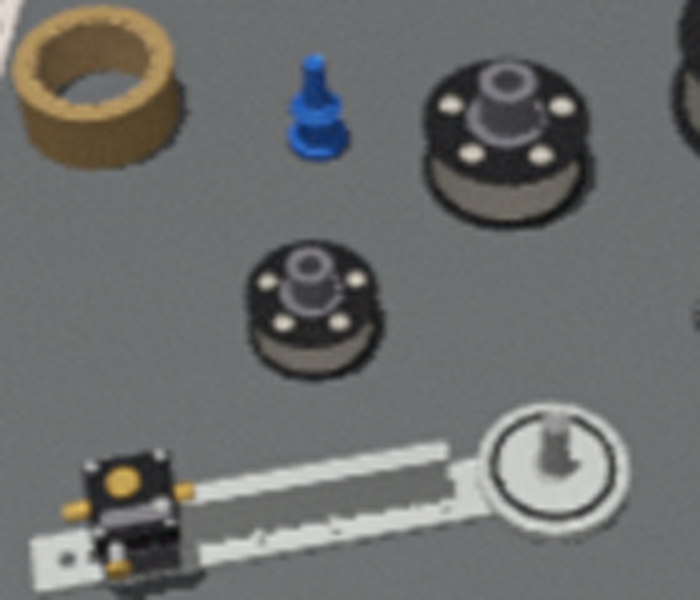

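View pics/c4.png

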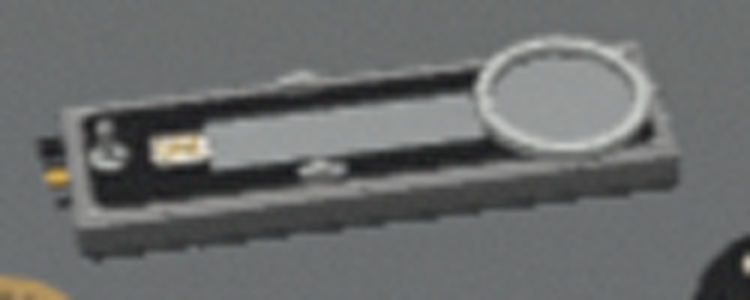

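```bash
cat > meas.py <<'E'
from h import *
import sys
def circ_fit(pts):
    (c,rad)=cv2.minEnclosingCircle(pts.astype(np.float32)); 
    A=np.c_[2*pts,np.ones(len(pts))];s=np.linalg.lstsq(A,(pts**2).sum(1),rcond=None)[0]
    return s[:2],np.sqrt(s[2]+s[:2]@s[:2])
def fitmask(n,m,z,outer=True):
    cs,_=cv2.findContours(m.astype(np.uint8),cv2.RETR_EXTERNAL,cv2.CHAIN_APPROX_NONE)
    c=max(cs,key=cv2.contourArea).reshape(-1,2)
    X=np.array([plane(n,u,v,z)[:2] for u,v in c])
    for _ in range(3):
        ctr,R=circ_fit(X);e=np.abs(np.hypot(*(X-ctr).T)-R);X=X[e<max(.003,2*np.median(e))]
    return ctr,R,len(X),len(c)
E
python3 - <<'E'
from meas import *
D={n:np.load(n+"0.npz") for n in("top","side")}
def around(n,X,rad,z):
    u,v=proj(n,X);vv,uu=np.mgrid[:400,:640];return uu,vv
def local(n,xy,R,z):
    vv,uu=np.mgrid[:400,:640];o=P[n]["position"];q=np.stack([uu,vv,np.ones_like(uu)],-1)@np.linalg.inv(P[n]["mtx"]).T@P[n]["orientation"].T
    p=o+q*((z-o[2])/q[...,2])[...,None];return np.hypot(p[...,0]-xy[0],p[...,1]-xy[1])<R
for n in D:
    g=cv2.cvtColor(D[n]["p"],cv2.COLOR_RGB2GRAY);hsv=cv2.cvtColor(D[n]["p"],cv2.COLOR_RGB2HSV)
    d0=plane("top",247,236,.014)[:2]
    m=local(n,d0,.055,.014)&(g>130)
    print(n,"disc",fitmask(n,m,.014))
    c0=plane("top",402,233,.038)[:2]
    m=local(n,c0,.055,.038)&(g>140)
    print(n,"cup",fitmask(n,m,.038))
    s0=np.array([.515,.011])
    m=local(n,s0,.075,.046)&(g<72)
    print(n,"flange",fitmask(n,m,.046), "g med",np.median(g[local(n,s0,.04,.046)]),np.median(g[local(n,s0,.2,.046)]))
    C=cloud(n,D[n]["d"]);z=C[...,2]
    for nm,xy,lo,hi,R in(("flange",s0,.03,.062,.07),("collar",s0,.066,.095,.03),("spind",d0,.03,.08,.02),("rib",d0,.035,.06,.3)):
        mm=local(n,xy,R,(lo+hi)/2)&(z>lo)&(z<hi);q=C[mm];
        if len(q): print("   depth",nm,len(q),np.median(q,0).round(4),((q.max(0)+q.min(0))/2).round(4))
E
```

```text
top disc (array([0.47893974, 0.24001708]), np.float64(0.04066190152282834), 57, 78)
top cup (array([ 0.48036616, -0.25099425]), np.float64(0.04845089107553523), 86, 86)
top flange (array([0.50910566, 0.01203899]), np.float64(0.05241753896987525), 74, 94) g med 63.0 99.0
   depth flange 730 [0.5133 0.0123 0.046 ] [0.5152 0.0109 0.0474]
   depth collar 65 [0.5136 0.0118 0.0797] [0.5136 0.0118 0.0785]
   depth spind 28 [0.4782 0.2353 0.0584] [0.4785 0.2384 0.0505]
   depth rib 1374 [0.545  0.041  0.0466] [0.5148 0.1496 0.0475]
side disc (array([0.47920365, 0.23949382]), np.float64(0.042309480111116154), 65, 87)
side cup (array([ 0.47969704, -0.25206654]), np.float64(0.049676801269216905), 69, 72)
side flange (array([0.51365491, 0.02039483]), np.float64(0.0533186332339324), 91, 133) g med 66.0 109.0
   depth flange 590 [0.5148 0.0249 0.0457] [0.515  0.0121 0.046 ]
   depth collar 94 [0.5145 0.0148 0.0772] [0.5141 0.0118 0.075 ]
   depth spind 54 [0.4795 0.244  0.0541] [0.4787 0.2434 0.0499]
   depth rib 1516 [0.5627 0.136  0.0465] [0.5152 0.1516 0.0475]
```

```bash
python3 - <<'E'
from meas import *
D={n:np.load(n+"0.npz") for n in("top","side")}
d=np.array([.479,.2398]);c=np.array([.480,-.2515])
for z in(0,.008,.014):
    h=plane("side",253.4,301.6,z)[:2];v=h-d;print("hole",z,h.round(4),np.hypot(*v).round(4),np.degrees(np.arctan2(v[1],v[0])).round(2))
for n in D:
    C=cloud(n,D[n]["d"]);z=C[...,2];q=C[(z>.043)&(z<.057)]
    rel=q[:,:2]-d;R=np.hypot(*rel.T);a=np.degrees(np.arctan2(rel[:,1],rel[:,0]))
    m=(R>.065)&(R<.198)&(a>-10)&(a<30);q=q[m];
    f=cv2.fitLine(q[:,:2].astype(np.float32),cv2.DIST_HUBER,0,.001,.001).ravel()
    nrm=np.array([-f[1],f[0]]);print(n,"rib",len(q),R[m].min(),R[m].max(),np.degrees(np.arctan2(f[1],f[0])),"off",nrm@(f[2:]-d), "width",np.percentile((q[:,:2]-f[2:])@nrm,[2,98]),np.median(q[:,2]))
    # dock pin: high points
    q=C[(z>.036)&(z<.07)];rel=q[:,:2]-c;R=np.hypot(*rel.T);m=(R>.24)&(R<.29)&(np.abs(q[:,1]+.2)<.06)
    print("pin",m.sum(),np.median(q[m],0) if m.any() else 0,q[m].max(0) if m.any() else 0)
for a in((379.5,154),(380,153.5)):
  for z in(.028,.058): print(plane("top",*a,z).round(4))
def crop(im,x,y,w,h,k): return cv2.resize(im[y:y+h,x:x+w,::-1],None,fx=k,fy=k,interpolation=cv2.INTER_CUBIC)
cv2.imwrite("pics/d1.png",np.hstack([crop(D["top"]["p"],365,140,30,30,13),crop(D["side"]["p"],264,155,30,30,13)]))
E
```

```text
hole 0 [0.7374 0.3066] 0.2669 14.49
hole 0.008 [0.7355 0.3112] 0.2663 15.54
hole 0.014 [0.7341 0.3146] 0.2659 16.34
top rib 160 0.06570606209701416 0.19716081623673865 15.708919 off -0.002336527471710825 width [-0.00587912  0.0063422 ] 0.04986069559274564
pin 15 [ 0.73755454 -0.18524128  0.03833046] [ 0.75699597 -0.14355222  0.05666608]
side rib 245 0.06525517506434841 0.19750013339981182 15.992681 off 0.00025904972128329987 width [-0.00698712  0.0058008 ] 0.048854461868047205
pin 13 [ 0.74103157 -0.18529276  0.04496475] [ 0.74410538 -0.18244323  0.05603946]
[ 0.7393 -0.188   0.028 ]
[ 0.7323 -0.1848  0.058 ]
[ 0.741  -0.1897  0.028 ]
[ 0.7339 -0.1864  0.058 ]
```

View pics/d1.png

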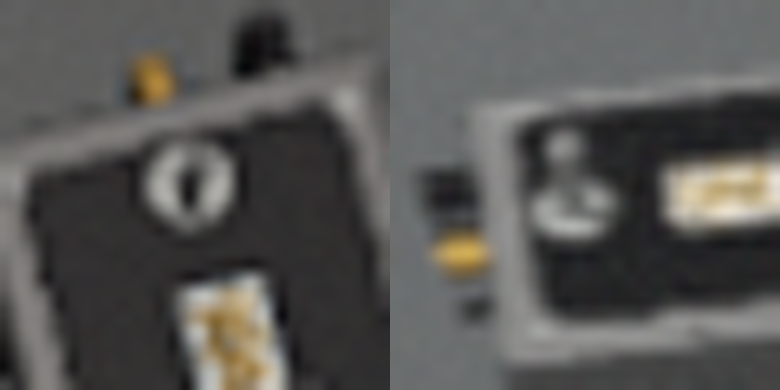

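```bash
python3 - <<'E'
from meas import *
c=np.array([.480,-.2515]);s=np.array([.514,.0118])
for n,u,v,z in(("side",277.5,165.9,.058),("side",277.9,171.3,.031),("top",379.6,154.2,.031)):
    p=plane(n,u,v,z);w=p[:2]-c;print(p.round(4),np.hypot(*w).round(4),np.degrees(np.arctan2(w[1],w[0])).round(2))
E
```

```text
[ 0.7371 -0.1811  0.058 ] 0.2666 15.32
[ 0.7384 -0.1836  0.031 ] 0.2672 14.73
[ 0.7379 -0.188   0.031 ] 0.2656 13.83
```

Middle spool confirmed: flange about 104 mm, collar top about 80 mm, axis at (0.514, 0.012). The disc is at (0.479, 0.240) with carrier yaw about 15.8°, and the cup at (0.480, −0.2515) with dock yaw about 14.8°. All sizes match the description, so I'm moving above the spool with the jaws across the carrier's y.

Call:
{"fn": "carry_out", "kwargs": {
  "moves": [
    [[19.5,-42.2,0],[0,0,-10.2]],
    [[19.5,-42.2,0],[0,0,-10.2]],
    [[19.5,-42.2,0],[0,0,-10.2]],
    [[19.5,-42.2,0],[0,0,-10.2]],
    [[19.5,-42.2,0],[0,0,-10.2]],
    [[19.5,-42.2,0],[0,0,-10.2]],
    [[19.5,-42.2,0],[0,0,-10.2]],
    [[0,0,0],[0,0,0]]
  ],
  "claw": 94
}}

```text
clock: 1.1
tool_pos: [0.3794, 0.3047, 0.4048]
tcp_rot: [[0.0, 0.063, 0.998], [-0.002, 0.998, -0.063], [-1.0, -0.002, 0.001]]
wrist_force: [-0.6, 0.8, 0.5]
finger_gap: 0.0939
```

Call:
{"fn": "carry_out", "kwargs": {
  "moves": [
    [[19.5,-42.2,0],[0,0,-10.2]],
    [[19.5,-42.2,0],[0,0,-10.2]],
    [[19.5,-42.2,0],[0,0,-10.2]],
    [[19.5,-42.2,0],[0,0,-10.2]],
    [[19.5,-42.2,0],[0,0,-10.2]],
    [[19.5,-42.2,0],[0,0,-10.2]],
    [[19.5,-42.2,0],[0,0,-10.2]],
    [[0,0,0],[0,0,0]]
  ]
}}

```text
clock: 2.1
tool_pos: [0.5156, 0.0103, 0.4046]
tcp_rot: [[0.001, 0.965, 0.261], [-0.002, 0.262, -0.965], [-1.0, 0.0, 0.003]]
wrist_force: [-0.3, 0.3, 0.7]
finger_gap: 0.0941
```

```bash
cat > st.py <<'E'
from h import *
s=observe();R=s["tcp_rot"]
print("t",round(s["clock"],2),"tcp",(s["tool_pos"]*1000).round(1),"grasp",((s["tool_pos"]+r.pinch_z*R[:,0])*1000).round(1),"jaw",np.degrees(np.arctan2(R[1,2],R[0,2])).round(2),"x",R[:,0].round(4),"jawz",R[2,2].round(4))
print("F",s["wrist_force"].round(2),"T",s["torque"].round(3),"gap",(s["finger_gap"]*1000).round(1),"q",s["joint_pos"].round(2))
E
python3 st.py
```

```text
t 2.1 tcp [515.6  10.3 404.6] grasp [515.8   9.9 224.2] jaw -74.84 x [ 0.0011 -0.0023 -1.    ] jawz 0.0026Traceback (most recent call last):
  File "st.py", line 4, in <module>
    print("F",s["wrist_force"].round(2),"T",s["torque"].round(3),"gap",(s["finger_gap"]*1000).round(1),"q",s["joint_pos"].round(2))
                                                                       ^^^^^^^^^^^^^^^^^^^^^^^^^^^^
AttributeError: 'float' object has no attribute 'round'
```

Call:
{"fn": "carry_out", "kwargs": {
  "moves": [
    [[-1.7,1.8,-20],[0,0,0.6]],
    [[0,0,-30],[0,0,0]],
    [[0,0,-30],[0,0,0]],
    [[0,0,-25],[0,0,0]],
    [[0,0,0],[0,0,0]]
  ]
}}

```text
clock: 2.72
tool_pos: [0.512, 0.0164, 0.2981]
tcp_rot: [[-0.004, 0.96, 0.279], [0.001, 0.279, -0.96], [-1.0, -0.004, -0.002]]
wrist_force: [0.6, -0.6, -0.2]
finger_gap: 0.0939
```

```bash
sed -i 's/(s\["finger_gap"\]\*1000).round(1)/round(s["finger_gap"]*1000,1)/' st.py; python3 st.py; python3 - <<'E'
from h import *
p,d=eyes.snapshot("side");np.savez("s1.npz",p=p,d=d);cv2.imwrite("pics/s1.png",cv2.resize(p[120:280,240:440,::-1],None,fx=4,fy=3.7))
E
```

```text
t 2.73 tcp [512.   16.4 298.1] grasp [511.2  16.6 117.7] jaw -73.81 x [-0.0045  0.0011 -1.    ] jawz -0.0023
F [ 0.55 -0.6  -0.18] T [-0.003  0.103  0.017] gap 93.9 q [-0.47  0.67  0.59  2.01 -0.61  0.65 -0.76]
```

View pics/s1.png

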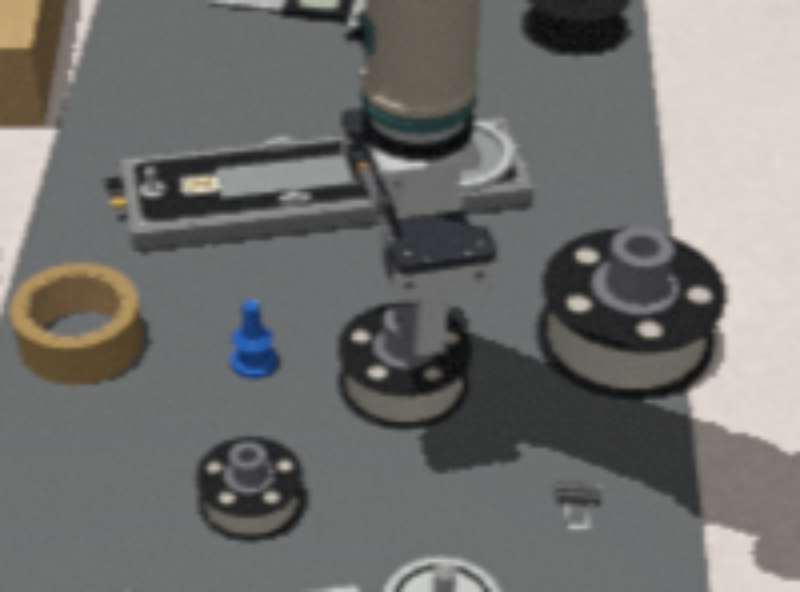

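The open jaws straddle the collar of the middle spool and nothing is in the way. The pose reads a little off, so I'll let it settle.

Call:
{"fn": "carry_out", "kwargs": {
  "moves": [
    [[0,0,0],[0,0,0]],
    [[0,0,0],[0,0,0]],
    [[0,0,0],[0,0,0]]
  ]
}}

```text
clock: 3.15
tool_pos: [0.513, 0.0146, 0.3003]
tcp_rot: [[0.001, 0.961, 0.276], [0.0, 0.276, -0.961], [-1.0, 0.001, 0.0]]
wrist_force: [-0.5, 0.5, -0.3]
finger_gap: 0.0938
```

```bash
python3 st.py
```

```text
t 3.15 tcp [513.   14.6 300.3] grasp [513.2  14.6 119.9] jaw -74.0 x [ 1.2e-03  3.0e-04 -1.0e+00] jawz 0.0001
F [-0.49  0.47 -0.25] T [-0.051  0.165 -0.01 ] gap 93.8 q [-0.47  0.67  0.6   2.01 -0.61  0.65 -0.76]
```

Call:
{"fn": "carry_out", "kwargs": {
  "moves": [
    [[1,-2.8,-13],[0,0,0]],
    [[0,0,-15],[0,0,0]],
    [[0,0,-15],[0,0,0]],
    [[0,0,-10],[0,0,0]],
    [[0,0,0],[0,0,0]],
    [[0,0,0],[0,0,0]],
    [[0,0,0],[0,0,0]]
  ]
}}

```text
clock: 4.03
tool_pos: [0.5139, 0.0117, 0.2465]
tcp_rot: [[-0.0, 0.961, 0.275], [-0.0, 0.275, -0.961], [-1.0, -0.0, 0.0]]
wrist_force: [-0.2, 0.6, 0.2]
finger_gap: 0.0937
```

```bash
python3 st.py
```

```text
t 4.03 tcp [513.9  11.7 246.5] grasp [513.9  11.7  66.1] jaw -74.02 x [-0. -0. -1.] jawz 0.0
F [-0.23  0.62  0.16] T [-0.025  0.157 -0.003] gap 93.7 q [-0.4   0.75  0.5   2.03 -0.7   0.53 -0.69]
```

Call:
{"fn": "carry_out", "kwargs": {
  "moves": [
    [[0,0,0],[0,0,0]],
    [[0,0,0],[0,0,0]],
    [[0,0,0],[0,0,0]],
    [[0,0,0],[0,0,0]],
    [[0,0,0],[0,0,0]],
    [[0,0,0],[0,0,0]],
    [[0,0,0],[0,0,0]],
    [[0,0,0],[0,0,0]]
  ],
  "claw": 20,
  "grip_force": 35
}}

```text
clock: 5.03
tool_pos: [0.5139, 0.0114, 0.2467]
tcp_rot: [[0.0, 0.961, 0.275], [-0.0, 0.275, -0.961], [-1.0, 0.0, 0.0]]
wrist_force: [0.8, -0.6, 0.0]
finger_gap: 0.0332
```

```bash
python3 st.py
```

```text
t 5.03 tcp [513.9  11.4 246.7] grasp [514.   11.4  66.3] jaw -74.03 x [ 2.e-04 -3.e-04 -1.e+00] jawz 0.0004
F [ 0.82 -0.65  0.01] T [-0.233  0.122  0.042] gap 33.2 q [-0.4   0.75  0.5   2.03 -0.7   0.53 -0.69]
```

Call:
{"fn": "carry_out", "kwargs": {
  "moves": [
    [[0,0,8],[0,0,0]],
    [[0,0,20],[0,0,0]],
    [[0,0,30],[0,0,0]],
    [[0,0,27],[0,0,0]],
    [[0,0,10],[0,0,0]],
    [[0,0,0],[0,0,0]],
    [[0,0,0],[0,0,0]],
    [[0,0,0],[0,0,0]]
  ]
}}

```text
clock: 6.02
tool_pos: [0.5135, 0.0117, 0.3408]
tcp_rot: [[-0.002, 0.961, 0.275], [-0.0, 0.275, -0.961], [-1.0, -0.002, -0.0]]
wrist_force: [0.4, -0.7, -3.1]
finger_gap: 0.0332
```

```bash
python3 st.py
```

```text
t 6.03 tcp [513.5  11.7 340.8] grasp [513.2  11.7 160.4] jaw -74.03 x [-1.8e-03 -2.0e-04 -1.0e+00] jawz -0.0003
F [ 0.42 -0.72 -3.12] T [0.046 0.161 0.02 ] gap 33.2 q [-0.51  0.61  0.66  1.97 -0.55  0.74 -0.81]
```

Call:
{"fn": "carry_out", "kwargs": {
  "moves": [
    [[-3,18,0],[0,0,0]],
    [[-6,40,0],[0,0,0]],
    [[-7,45,0],[0,0,0]],
    [[-7,45,0],[0,0,0]],
    [[-6,40,0],[0,0,0]],
    [[-4,30,0],[0,0,0]],
    [[-2,10,0],[0,0,0]],
    [[0,0,0],[0,0,0]]
  ]
}}

```text
clock: 7.02
tool_pos: [0.4787, 0.2394, 0.3413]
tcp_rot: [[-0.0, 0.961, 0.276], [-0.001, 0.276, -0.961], [-1.0, -0.001, 0.001]]
wrist_force: [0.8, -1.0, -2.9]
finger_gap: 0.0334
```

Call:
{"fn": "carry_out", "kwargs": {
  "moves": [
    [[0,0,0],[0,0,0]],
    [[0,0,0],[0,0,0]],
    [[0,0,0],[0,0,0]],
    [[0,0,0],[0,0,0]]
  ]
}}

```text
clock: 7.52
tool_pos: [0.479, 0.2393, 0.3417]
tcp_rot: [[0.0, 0.962, 0.275], [0.0, 0.275, -0.962], [-1.0, 0.0, 0.0]]
wrist_force: [-0.3, 0.3, -3.7]
finger_gap: 0.033
```

```bash
python3 st.py; python3 - <<'E'
from meas import *
for n in("side","top"):
    p,d=eyes.snapshot(n);np.savez(n+"2.npz",p=p,d=d)
    c=p[180:330,250:450] if n=="side" else p[140:290,180:380]
    cv2.imwrite(f"pics/{n}2.png",cv2.resize(c[...,::-1],None,fx=4,fy=4))
s=observe();print(s["wrist_force"])
E
```

```text
t 7.53 tcp [479.  239.3 341.7] grasp [479.  239.3 161.3] jaw -74.05 x [ 1.e-04  0.e+00 -1.e+00] jawz 0.0
F [-0.26  0.29 -3.73] T [0.016 0.143 0.017] gap 33.0 q [-0.96  0.65  0.7   1.92 -0.58  0.79 -1.23]
[-0.42561105 -0.18685719 -4.5305632 ]
```

View pics/side2.png

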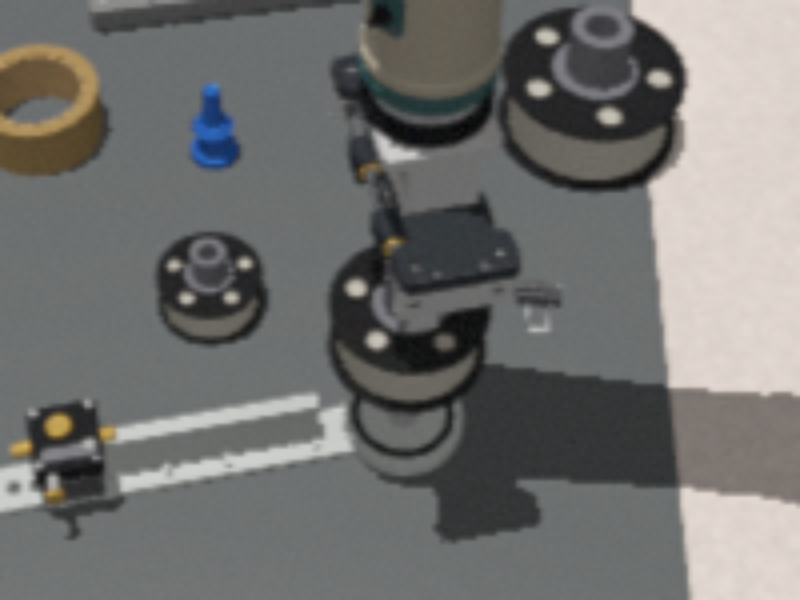

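View pics/top2.png

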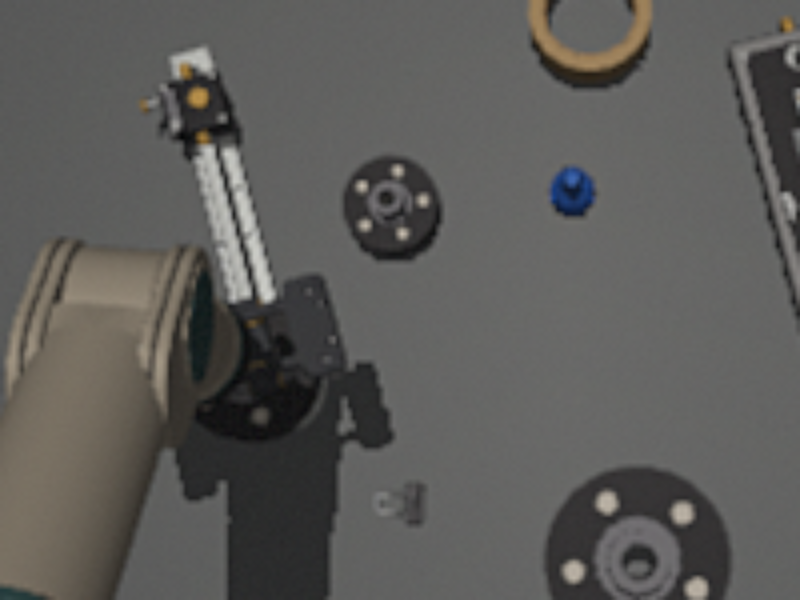

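```bash
python3 - <<'E'
from meas import *
from scipy.optimize import least_squares
D=np.load("side2.npz");C=cloud("side",D["d"]);z=C[...,2]
near=np.hypot(C[...,0]-.479,C[...,1]-.239)<.07
m=((z>.085)&(z<.150)&near).astype(np.uint8)
m=cv2.morphologyEx(m,cv2.MORPH_OPEN,np.ones((3,3)))
cs,_=cv2.findContours(m,cv2.RETR_EXTERNAL,cv2.CHAIN_APPROX_NONE);c=max(cs,key=cv2.contourArea).reshape(-1,2)
# lower arc -> underside rim z=.095
vm=c[:,1].max();lo=c[c[:,1]>vm-14]
X=np.array([plane("side",u,v+.5,.095)[:2] for u,v in lo])
f=least_squares(lambda p:np.hypot(*(X-p).T)-.052,[.479,.239],loss="soft_l1",f_scale=.002);print("underside",f.x,np.abs(f.fun).mean(),len(X))
q=C[(m>0)&(z>.136)&(z<.147)];print("flange ext x",np.percentile(q[:,0],[.5,99.5]),"y",np.percentile(q[:,1],[.5,99.5]),np.median(q[:,2]))
# disc: reference rim from same image lower arc, z .014
g=cv2.cvtColor(D["p"],cv2.COLOR_RGB2GRAY)
E
```

```text
underside [0.47976902 0.23960937] 0.0006217215579128921 46
flange ext x [0.43071596 0.52980436] y [0.20080204 0.29223373] 0.14048983131332599
```

Call:
{"fn": "carry_out", "kwargs": {
  "moves": [
    [[0,0.4,-12],[0,0,0]],
    [[0,0,-12],[0,0,0]],
    [[0,0,-4],[0,0,0]],
    [[0,0,-4],[0,0,0]],
    [[0,0,-3],[0,0,0]],
    [[0,0,0],[0,0,0]],
    [[0,0,0],[0,0,0]]
  ]
}}

```text
clock: 8.5
tool_pos: [0.479, 0.2401, 0.3069]
tcp_rot: [[0.0, 0.961, 0.275], [0.0, 0.275, -0.961], [-1.0, 0.0, -0.0]]
wrist_force: [0.5, 0.2, -4.0]
finger_gap: 0.0335
```

```bash
python3 st.py
```

```text
t 8.5 tcp [479.  240.1 306.9] grasp [479.1 240.1 126.5] jaw -74.02 x [ 4.e-04  2.e-04 -1.e+00] jawz -0.0001
F [ 0.53  0.17 -4.  ] T [-0.002  0.152  0.009] gap 33.5 q [-0.93  0.7   0.65  1.94 -0.64  0.72 -1.18]
```

The spool's underside is about 6 mm below the spindle tip with no contact force, so the spindle is in the bore. Lowering on.

Call:
{"fn": "carry_out", "kwargs": {
  "moves": [
    [[0,0,-4],[0,0,0]],
    [[0,0,-4],[0,0,0]],
    [[0,0,-4],[0,0,0]],
    [[0,0,-4],[0,0,0]],
    [[0,0,0],[0,0,0]],
    [[0,0,0],[0,0,0]]
  ]
}}

```text
clock: 9.25
tool_pos: [0.4789, 0.24, 0.2907]
tcp_rot: [[0.0, 0.961, 0.275], [-0.0, 0.275, -0.961], [-1.0, 0.0, 0.0]]
wrist_force: [-0.1, -0.5, -4.2]
finger_gap: 0.0328
```

```bash
python3 st.py
```

```text
t 9.25 tcp [478.9 240.  290.7] grasp [479.  240.  110.3] jaw -74.02 x [ 1.e-04 -0.e+00 -1.e+00] jawz 0.0001
F [-0.11 -0.47 -4.17] T [-0.02   0.141 -0.024] gap 32.8 q [-0.92  0.72  0.63  1.95 -0.66  0.68 -1.16]
```

Call:
{"fn": "carry_out", "kwargs": {
  "moves": [
    [[0,0,-5],[0,0,0]],
    [[0,0,-5],[0,0,0]],
    [[0,0,-5],[0,0,0]],
    [[0,0,-5],[0,0,0]],
    [[0,0,-4],[0,0,0]],
    [[0,0,-2],[0,0,0]],
    [[0,0,0],[0,0,0]],
    [[0,0,0],[0,0,0]]
  ]
}}

```text
clock: 10.25
tool_pos: [0.4789, 0.2401, 0.2648]
tcp_rot: [[0.0, 0.961, 0.275], [0.0, 0.275, -0.961], [-1.0, 0.0, -0.0]]
wrist_force: [0.7, -0.5, -4.1]
finger_gap: 0.0335
```

```bash
python3 st.py
```

```text
t 10.25 tcp [478.9 240.1 264.8] grasp [479.  240.1  84.4] jaw -74.02 x [ 3.e-04  1.e-04 -1.e+00] jawz -0.0
F [ 0.7  -0.52 -4.12] T [-0.055  0.141  0.036] gap 33.5 q [-0.89  0.75  0.59  1.97 -0.7   0.63 -1.13]
```

Call:
{"fn": "carry_out", "kwargs": {
  "moves": [
    [[0,0,-2],[0,0,0]],
    [[0,0,-1],[0,0,0]],
    [[0,0,-1],[0,0,0]],
    [[0,0,0],[0,0,0]],
    [[0,0,0],[0,0,0]]
  ]
}}

```text
clock: 10.88
tool_pos: [0.4789, 0.24, 0.2607]
tcp_rot: [[0.0, 0.961, 0.275], [0.0, 0.275, -0.961], [-1.0, 0.0, -0.0]]
wrist_force: [-1.0, -0.4, -2.5]
finger_gap: 0.0332
```

```bash
python3 st.py
```

```text
t 10.88 tcp [478.9 240.  260.7] grasp [478.9 240.   80.3] jaw -74.02 x [ 0.e+00  1.e-04 -1.e+00] jawz -0.0
F [-1.   -0.4  -2.47] T [-0.046  0.223  0.001] gap 33.2 q [-0.88  0.76  0.58  1.97 -0.71  0.62 -1.13]
```

Some of the weight has come off, so it's touching. Going 1 mm further to confirm, then letting go.

Call:
{"fn": "carry_out", "kwargs": {
  "moves": [
    [[0,0,-0.8],[0,0,0]],
    [[0,0,0],[0,0,0]],
    [[0,0,0],[0,0,0]]
  ]
}}

```text
clock: 11.25
tool_pos: [0.4789, 0.2399, 0.2607]
tcp_rot: [[0.0, 0.961, 0.275], [0.001, 0.275, -0.961], [-1.0, 0.0, -0.001]]
wrist_force: [-2.1, -0.1, 5.2]
finger_gap: 0.0333
```

```bash
python3 st.py
```

```text
t 11.25 tcp [478.9 239.9 260.7] grasp [478.9 240.   80.3] jaw -74.03 x [ 1.e-04  8.e-04 -1.e+00] jawz -0.0007
F [-2.1  -0.1   5.23] T [-0.201  0.701 -0.018] gap 33.3 q [-0.88  0.76  0.58  1.97 -0.71  0.62 -1.13]
```

Call:
{"fn": "carry_out", "kwargs": {
  "moves": [
    [[0,0,0],[0,0,0]],
    [[0,0,0],[0,0,0]],
    [[0,0,0],[0,0,0]],
    [[0,0,0],[0,0,0]],
    [[0,0,0],[0,0,0]],
    [[0,0,0],[0,0,0]]
  ],
  "claw": 94
}}

```text
clock: 12.0
tool_pos: [0.4789, 0.24, 0.2599]
tcp_rot: [[0.0, 0.961, 0.275], [-0.0, 0.275, -0.961], [-1.0, 0.0, 0.0]]
wrist_force: [-0.5, -0.2, -0.4]
finger_gap: 0.0901
```

Call:
{"fn": "carry_out", "kwargs": {
  "moves": [
    [[0,0,10],[0,0,0]],
    [[0,0,25],[0,0,0]],
    [[0,0,30],[0,0,0]],
    [[20,5,30],[0,0,0]],
    [[30,9,5],[0,0,0]],
    [[29,8,0],[0,0,0]],
    [[0,0,0],[0,0,0]],
    [[0,0,0],[0,0,0]]
  ]
}}

```text
clock: 13.0
tool_pos: [0.557, 0.2616, 0.3598]
tcp_rot: [[-0.001, 0.961, 0.275], [-0.0, 0.275, -0.961], [-1.0, -0.002, 0.0]]
wrist_force: [-0.1, 0.2, -0.1]
finger_gap: 0.0939
```

```bash
python3 st.py; python3 - <<'E'
from meas import *
for n in("side",):
    p,d=eyes.snapshot(n);np.savez(n+"3.npz",p=p,d=d)
    c=p[180:330,240:440]
    cv2.imwrite(f"pics/{n}3.png",cv2.resize(c[...,::-1],None,fx=4,fy=4))
E
```

```text
t 13.0 tcp [557.  261.6 359.8] grasp [556.7 261.5 179.4] jaw -74.05 x [-1.5e-03 -5.0e-04 -1.0e+00] jawz 0.0001
F [-0.07  0.21 -0.09] T [0.013 0.178 0.042] gap 93.9 q [-0.9   0.73  0.71  1.68 -0.57  0.95 -1.26]
```

View pics/side3.png

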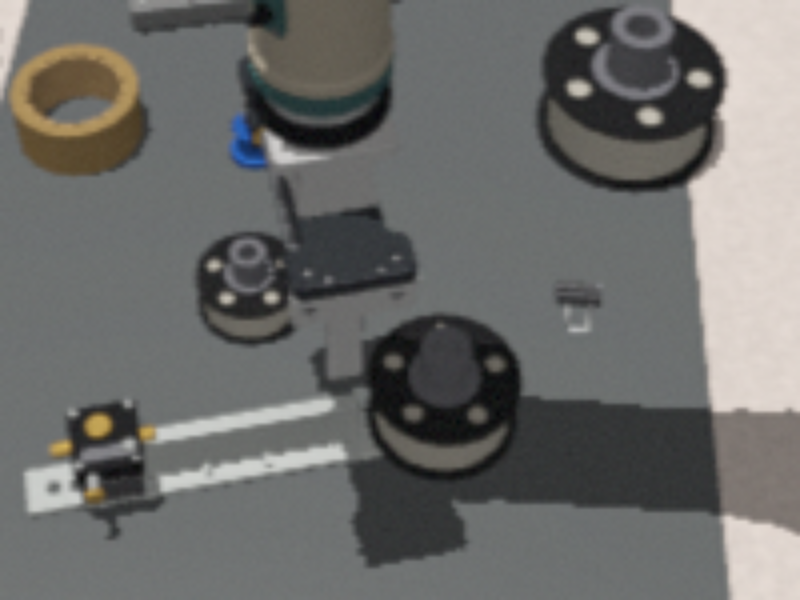

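The spool sits flat on the disc, spindle top visible in the collar at about (440,325). I'll re-measure the flange height and the rib before gripping.

```bash
python3 - <<'E'
from meas import *
D=np.load("side3.npz");C=cloud("side",D["d"]);z=C[...,2]
d=np.array([.479,.2398])
m=(z>.05)&(z<.07)&(np.hypot(C[...,0]-d[0],C[...,1]-d[1])<.06);q=C[m];print("flange z",np.median(q[:,2]),((np.percentile(q,0.5,axis=0)+np.percentile(q,99.5,axis=0))/2).round(4))
g=cv2.cvtColor(D["p"],cv2.COLOR_RGB2GRAY)
q=C[(z>.042)&(z<.057)];rel=q[:,:2]-d;R=np.hypot(*rel.T);a=np.degrees(np.arctan2(rel[:,1],rel[:,0]));m=(R>.075)&(R<.198)&(a>8)&(a<24);q=q[m]
f=cv2.fitLine(q[:,:2].astype(np.float32),cv2.DIST_HUBER,0,.001,.001).ravel();ang=np.arctan2(f[1],f[0]);nrm=np.array([-f[1],f[0]])
print("rib",len(q),np.degrees(ang),"off",nrm@(f[2:]-d))
for L in(.082,.085):print(L,d+L*np.array([np.cos(ang),np.sin(ang)]))
# hole dark spot in tongue
h=plane("side",240+53/4,180+487/4,.008)[:2];v=h-d;print(h,np.hypot(*v),np.degrees(np.arctan2(v[1],v[0])))
E
```

```text
flange z 0.059598247654436776 [0.4795 0.2415 0.0614]
rib 233 16.119326 off 5.843798609507049e-05
0.082 [0.55777622 0.26256638]
0.085 [0.56065827 0.26339929]
[0.7358327  0.31162834] 0.2666877300156433 15.624698520446634
```

Call:
{"fn": "carry_out", "kwargs": {
  "moves": [
    [[1.5,1,-20],[0,0,0]],
    [[0,0,-30],[0,0,0]],
    [[0,0,-30],[0,0,0]],
    [[0,0,-25],[0,0,0]],
    [[0,0,-15],[0,0,0]],
    [[0,0,0],[0,0,0]],
    [[0,0,0],[0,0,0]],
    [[0,0,0],[0,0,0]]
  ]
}}

```text
clock: 14.05
tool_pos: [0.5597, 0.2632, 0.2409]
tcp_rot: [[0.002, 0.961, 0.275], [0.001, 0.275, -0.961], [-1.0, 0.002, -0.0]]
wrist_force: [0.3, 0.1, -0.1]
finger_gap: 0.0938
```

```bash
python3 st.py
```

```text
t 14.05 tcp [559.7 263.2 240.9] grasp [560.  263.3  60.5] jaw -74.02 x [ 1.7e-03  7.0e-04 -1.0e+00] jawz -0.0002
F [ 0.35  0.08 -0.13] T [-0.024  0.167  0.057] gap 93.8 q [-0.83  0.88  0.59  1.75 -0.69  0.73 -1.16]
```

Call:
{"fn": "carry_out", "kwargs": {
  "moves": [
    [[-0.5,-0.3,-12],[0,0,0]],
    [[0,0,-10],[0,0,0]],
    [[0,0,-5.5],[0,0,0]],
    [[0,0,0],[0,0,0]],
    [[0,0,0],[0,0,0]],
    [[0,0,0],[0,0,0]]
  ]
}}

```text
clock: 14.8
tool_pos: [0.559, 0.2628, 0.2127]
tcp_rot: [[0.001, 0.961, 0.275], [0.0, 0.275, -0.961], [-1.0, 0.001, -0.0]]
wrist_force: [-0.8, 0.1, 0.0]
finger_gap: 0.0937
```

```bash
python3 st.py
```

```text
t 14.8 tcp [559.  262.8 212.7] grasp [559.1 262.8  32.3] jaw -74.02 x [ 6.e-04  2.e-04 -1.e+00] jawz -0.0001
F [-0.81  0.14  0.02] T [-0.03   0.111  0.02 ] gap 93.7 q [-0.81  0.91  0.56  1.76 -0.72  0.69 -1.14]
```

Closing on the rib.

Call:
{"fn": "carry_out", "kwargs": {
  "moves": [
    [[0,0,0],[0,0,0]],
    [[0,0,0],[0,0,0]],
    [[0,0,0],[0,0,0]],
    [[0,0,0],[0,0,0]],
    [[0,0,0],[0,0,0]],
    [[0,0,0],[0,0,0]],
    [[0,0,0],[0,0,0]],
    [[0,0,0],[0,0,0]]
  ],
  "claw": 2,
  "grip_force": 55
}}

```text
clock: 15.8
tool_pos: [0.5589, 0.2628, 0.2124]
tcp_rot: [[0.0, 0.961, 0.275], [-0.0, 0.275, -0.961], [-1.0, 0.0, 0.0]]
wrist_force: [-0.3, -0.3, 0.6]
finger_gap: 0.0174
```

Call:
{"fn": "carry_out", "kwargs": {
  "moves": [
    [[0,0,0],[0,0,0]],
    [[0,0,0],[0,0,0]],
    [[0,0,1],[0,0,0]],
    [[0,0,3],[0,0,0]],
    [[0,0,4],[0,0,0]],
    [[0,0,4],[0,0,0]],
    [[0,0,0],[0,0,0]],
    [[0,0,0],[0,0,0]]
  ]
}}

```text
clock: 16.8
tool_pos: [0.5588, 0.2628, 0.2244]
tcp_rot: [[-0.0, 0.961, 0.275], [0.0, 0.275, -0.961], [-1.0, -0.0, -0.0]]
wrist_force: [-0.5, -0.5, -7.3]
finger_gap: 0.0117
```

```bash
python3 st.py; python3 - <<'E'
from meas import *
p,d=eyes.snapshot("side");np.savez("side4.npz",p=p,d=d);cv2.imwrite("pics/side4.png",cv2.resize(p[180:330,240:440,::-1],None,fx=4,fy=4))
E
```

```text
t 16.8 tcp [558.8 262.8 224.4] grasp [558.7 262.8  44. ] jaw -74.01 x [-1.e-04  1.e-04 -1.e+00] jawz -0.0001
F [-0.45 -0.47 -7.27] T [-0.082  0.165  0.048] gap 11.7 q [-0.82  0.9   0.57  1.75 -0.71  0.71 -1.15]
```

View pics/side4.png

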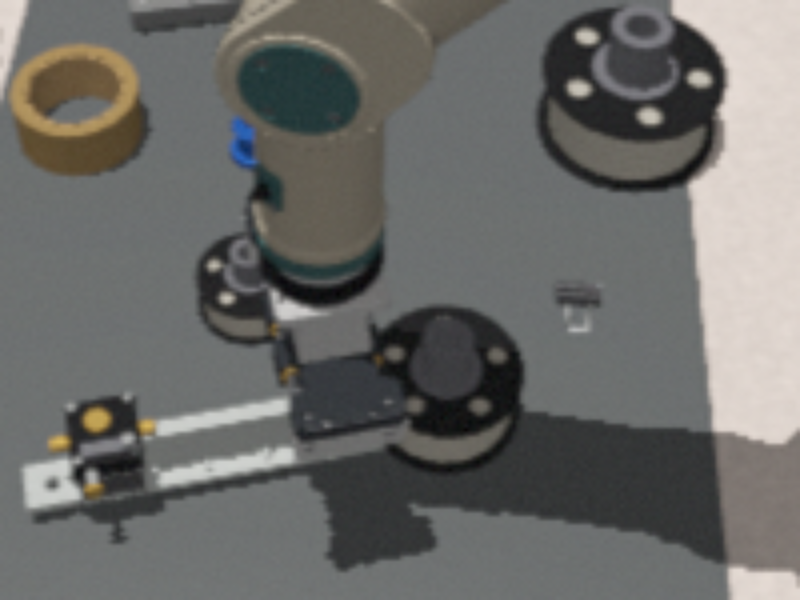

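The carrier is fully airborne (7.3 N, moment almost unchanged). Lifting on, then checking level.

Call:
{"fn": "carry_out", "kwargs": {
  "moves": [
    [[0,0,8],[0,0,0]],
    [[0,0,15],[0,0,0]],
    [[0,0,22],[0,0,0]],
    [[0,0,25],[0,0,0]],
    [[0,0,20],[0,0,0]],
    [[0,0,10],[0,0,0]],
    [[0,0,5],[0,0,0]],
    [[0,0,0],[0,0,0]]
  ]
}}

```text
clock: 17.85
tool_pos: [0.5587, 0.2628, 0.3291]
tcp_rot: [[-0.0, 0.961, 0.275], [-0.0, 0.275, -0.961], [-1.0, -0.0, 0.0]]
wrist_force: [-0.6, 0.4, -7.9]
finger_gap: 0.0117
```

Call:
{"fn": "carry_out", "kwargs": {
  "moves": [
    [[0,0,0],[0,0,0]],
    [[0,0,0],[0,0,0]],
    [[0,0,0],[0,0,0]]
  ]
}}

```text
clock: 18.23
tool_pos: [0.5588, 0.2627, 0.329]
tcp_rot: [[-0.0, 0.961, 0.275], [-0.0, 0.275, -0.961], [-1.0, -0.001, 0.0]]
wrist_force: [0.5, -0.1, -7.7]
finger_gap: 0.0115
```

```bash
python3 st.py; cat > lev.py <<'E'
from meas import *
import sys
tag=sys.argv[1]
s=observe();R=s["tcp_rot"];gp=s["tool_pos"]+r.pinch_z*R[:,0]
p,d=eyes.snapshot("side");np.savez(tag+".npz",p=p,d=d);cv2.imwrite(f"pics/{tag}.png",p[...,::-1])
C=cloud("side",d);ax=-R[:,2];ax=np.array([-ax[1],ax[0],0]) # jaw -> carrier x
ax=np.array([R[0,1],R[1,1],0]);ax/=np.linalg.norm(ax);ay=np.array([-ax[1],ax[0],0])
rel=C-gp;x=rel@ax+.0825;y=rel@ay;z=rel[...,2]
m=(np.abs(y)<.012)&(x>.12)&(x<.2)&(z>.008)&(z<.03);print("rib n",m.sum(),"slope",np.polyfit(x[m],z[m],1).round(4) if m.sum()>9 else 0,np.polyfit(x[m],y[m],1).round(4))
m=(np.hypot(x,y)<.06)&(z>.015)&(z<.042)
q=np.c_[x[m],y[m],np.ones(m.sum())];c,*_=np.linalg.lstsq(q,z[m],rcond=None)
e=np.abs(q@c-z[m])<.003;c,*_=np.linalg.lstsq(q[e],z[m][e],rcond=None);print("flange n",e.sum(),"tilt x,y",c.round(4),"ext x",np.percentile(x[m][e],[1,99]).round(4),"y",np.percentile(y[m][e],[1,99]).round(4))
E
python3 lev.py side5
```

```text
t 18.23 tcp [558.8 262.7 329. ] grasp [558.7 262.6 148.6] jaw -74.02 x [-4.e-04 -4.e-04 -1.e+00] jawz 0.0003
F [ 0.55 -0.05 -7.68] T [-0.038  0.094  0.012] gap 11.5 q [-0.88  0.77  0.68  1.7  -0.6   0.89 -1.24]
rib n 200 slope [0.0158 0.0132] [0.0064 0.002 ]
flange n 709 tilt x,y [0.0055 0.0017 0.0279] ext x [-0.0488  0.0345] y [-0.0469  0.0529]
```

View pics/side5.png

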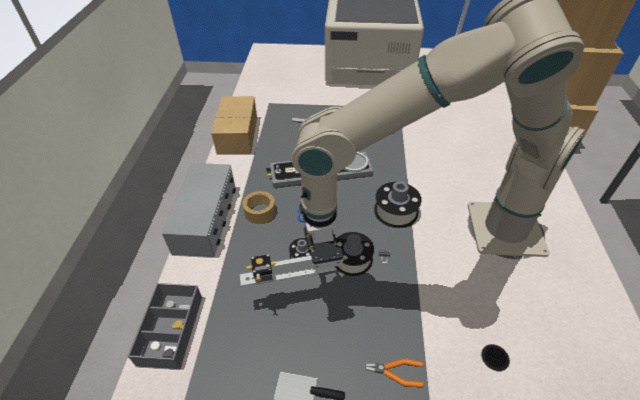

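Level to within 1°, underside at about 116 mm. Now travelling to the dock.

Call:
{"fn": "carry_out", "kwargs": {
  "moves": [
    [[0,-10,0],[0,0,0]],
    [[0,-25,0],[0,0,0]],
    [[0,-38,0],[0,0,0]],
    [[0,-42,0],[0,0,0]],
    [[0,-42,0],[0,0,0]],
    [[0,-42,0],[0,0,0]],
    [[0,-42,0],[0,0,0]],
    [[0,-42,0],[0,0,0]]
  ]
}}

```text
clock: 19.27
tool_pos: [0.5585, -0.0225, 0.3297]
tcp_rot: [[0.001, 0.962, 0.275], [-0.001, 0.275, -0.962], [-1.0, 0.0, 0.001]]
wrist_force: [1.1, -0.2, -8.1]
finger_gap: 0.0117
```

Call:
{"fn": "carry_out", "kwargs": {
  "moves": [
    [[0,-42,0],[0,0,0]],
    [[0,-42,0],[0,0,-0.5]],
    [[0,-42,0],[0,0,-0.5]],
    [[1,-35,0],[0,0,0]],
    [[0.6,-25,0],[0,0,0]],
    [[0,-15,0],[0,0,0]],
    [[0,-8,0],[0,0,0]],
    [[0,0,0],[0,0,0]]
  ]
}}

```text
clock: 20.27
tool_pos: [0.5604, -0.2291, 0.3293]
tcp_rot: [[-0.0, 0.966, 0.258], [0.0, 0.258, -0.966], [-1.0, -0.0, -0.0]]
wrist_force: [-0.7, 1.2, -7.7]
finger_gap: 0.0112
```

Call:
{"fn": "carry_out", "kwargs": {
  "moves": [
    [[0,0,0],[0,0,0]],
    [[0,0,0],[0,0,0]],
    [[0,0,0],[0,0,0]],
    [[0,0,0],[0,0,0]]
  ]
}}

```text
clock: 20.78
tool_pos: [0.5605, -0.229, 0.3294]
tcp_rot: [[0.0, 0.966, 0.259], [0.0, 0.259, -0.966], [-1.0, 0.0, -0.0]]
wrist_force: [0.2, -0.7, -7.7]
finger_gap: 0.0116
```

```bash
python3 st.py;python3 lev.py side6
```

```text
t 20.77 tcp [ 560.5 -229.   329.4] grasp [ 560.6 -228.9  149. ] jaw -75.0 x [ 1.e-04  1.e-04 -1.e+00] jawz -0.0001
F [ 0.16 -0.66 -7.67] T [-0.001  0.145 -0.001] gap 11.6 q [-0.02  0.73  0.62  1.73 -0.54  0.85 -0.47]
rib n 105 slope [0.0209 0.0121] [-0.0031  0.0042]
flange n 278 tilt x,y [ 0.0045 -0.0129  0.028 ] ext x [-0.0485  0.0451] y [-0.0345  0.0534]
```

View pics/side6.png

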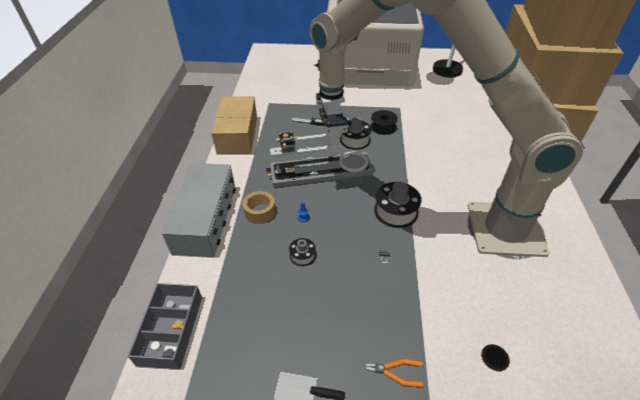

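Over the dock and level; lowering 18 mm so the underside is about 40 mm above the pin tip.

Call:
{"fn": "carry_out", "kwargs": {
  "moves": [
    [[0,-1,-5],[0,0,0]],
    [[0,0,-8],[0,0,0]],
    [[0,0,-5],[0,0,0]],
    [[0,0,0],[0,0,0]],
    [[0,0,0],[0,0,0]],
    [[0,0,0],[0,0,0]],
    [[0,0,0],[0,0,0]],
    [[0,0,0],[0,0,0]]
  ]
}}

```text
clock: 21.82
tool_pos: [0.5605, -0.2302, 0.3115]
tcp_rot: [[0.0, 0.966, 0.259], [-0.0, 0.259, -0.966], [-1.0, 0.0, 0.0]]
wrist_force: [-0.5, 0.2, -8.2]
finger_gap: 0.0116
```

```bash
python3 st.py;python3 lev.py side7; python3 - <<'E'
from meas import *
p,d=eyes.snapshot("top");np.savez("top7.npz",p=p,d=d)
a=cv2.resize(p[130:270,340:450,::-1],None,fx=3.5,fy=3.5)
s=np.load("side7.npz")["p"];b=cv2.resize(s[105:195,260:400,::-1],None,fx=2.8,fy=2.8)
cv2.imwrite("pics/a7.png",a);cv2.imwrite("pics/b7.png",cv2.resize(b,None,fx=2,fy=2))
E
```

```text
t 21.82 tcp [ 560.5 -230.2  311.5] grasp [ 560.6 -230.3  131.1] jaw -75.02 x [ 3.e-04 -1.e-04 -1.e+00] jawz 0.0001
F [-0.46  0.18 -8.18] T [-0.019  0.092  0.007] gap 11.6 q [-0.01  0.76  0.6   1.74 -0.56  0.82 -0.46]
rib n 104 slope [0.0067 0.0141] [-0.005   0.0048]
flange n 266 tilt x,y [ 0.0001 -0.0211  0.0279] ext x [-0.0481  0.0455] y [-0.0414  0.0548]
```

View pics/a7.png

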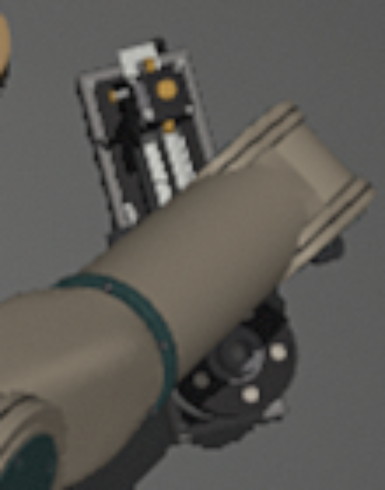

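View pics/b7.png

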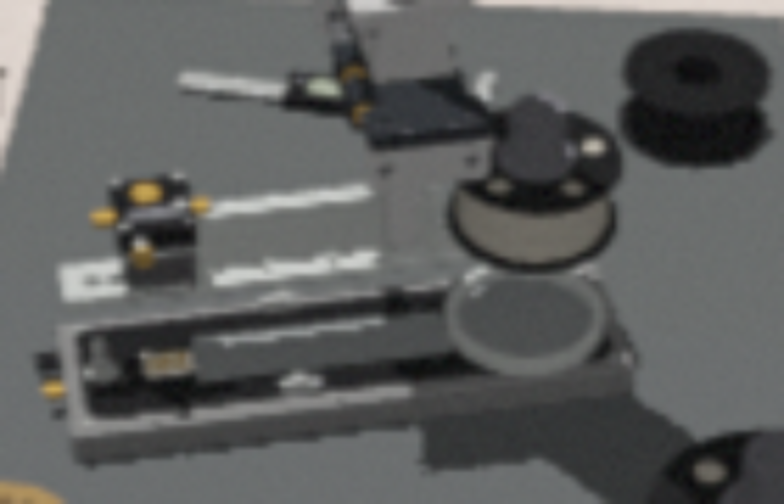

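```bash
python3 - <<'E'
from meas import *
h=plane("side",260+91/5.6,105+282/5.6,.105);print("hole",h.round(4),"pin ~ .738 -.184; predicted",np.array([.5606,-.2303])+(.268-.0831)*np.array([np.cos(np.radians(15)),np.sin(np.radians(15))]))
a=np.radians(15);print("spindle pred",np.array([.5606,-.2303])-.0831*np.array([np.cos(a),np.sin(a)]),"cup .480 -.2515")
from scipy.optimize import least_squares
d=np.load("side7.npz")["d"];C=cloud("side",d);z=C[...,2]
m=((z>.105)&(z<.166)&(np.hypot(C[...,0]-.48,C[...,1]+.25)<.07)).astype(np.uint8)
cs,_=cv2.findContours(m,cv2.RETR_EXTERNAL,cv2.CHAIN_APPROX_NONE);c=max(cs,key=cv2.contourArea).reshape(-1,2)
lo=c[c[:,1]>c[:,1].max()-9];X=np.array([plane("side",u,v+.5,.1125)[:2] for u,v in lo])
f=least_squares(lambda p:np.hypot(*(X-p).T)-.052,[.48,-.25],loss="soft_l1",f_scale=.002);print("spool underside",f.x,np.abs(f.fun).mean(),len(X))
# bystanders quick check: image diff vs first side view
A=np.load("side0.npz")["p"].astype(int);B=np.load("side7.npz")["p"].astype(int)
for nm,(x,y,w,hh) in dict(tape=(240,185,36,38),print=(294,198,20,26),clip=(376,245,20,20),cutters=(364,355,60,32),scraper=(272,372,75,27),empty=(370,108,28,26)).items(): print(nm,np.abs(A-B)[y:y+hh,x:x+w].mean().round(1))
E
```

```text
hole [ 0.7372 -0.1804  0.105 ] pin ~ .738 -.184; predicted [ 0.73919969 -0.18244436]
spindle pred [ 0.48033156 -0.25180786] cup .480 -.2515
spool underside [ 0.48655139 -0.24694955] 0.004650539713195309 43
tape 1.4
print 1.5
clip 1.4
cutters 1.3
scraper 1.2
empty 3.1
```

The hole is about 4 mm from the pin seen from above, and the disc is within a few mm of the cup. The bystanders are unchanged. Handing in.

```bash
python3 -c "
from cell import ticket,observe
print(abs(observe()['qvel']).max()); print(ticket.finish_job())"
```

```text
0.001246095886518088
the job is handed in; nothing more can be done
None
```

The job is handed in at about 22 s, with the arm still holding the loaded carrier over the dock; `finish_job` gave no verdict.

I lowered the middle-sized spool over the spindle until it sat on the disc (flange top at 60 mm) and let go. I then gripped the rib about 83 mm from the spindle axis and carried it level to the dock.

**Last checks that passed:**
- **Level:** rib and flange slopes were within about 1.3°, and the joints were nearly still.
- **Weight and grip:** the wrist read about 7.7–8.2 N with the fingers 11.6 mm apart on the rib.
- **Height:** the underside is about 99 mm above the bench, so about 41 mm above the pin's tip.
- **Hole over pin:** the side camera puts them about 4 mm apart seen from above, and the arm pose about 2 mm.
- **Disc over cup:** about 0.5 mm apart, worked out from the arm pose only.
- **Bystanders:** tape, print, clip, cutters, scraper and empty spool look unchanged from the first picture. I did not compare the calipers, which sit partly behind the gripper.

**One check disagreed:** a camera fit of the spool's underside came out about 8 mm from the expected place. Its residual was 4.7 mm because the gripper hides part of the rim, so I did not trust it.

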